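# Stand the recipe tablet up on its folding foot

## Task

The tablet lies on its screen on the worktop with its folding foot only a little ajar. Swing the foot fully out to its stop and stand the tablet up on it about where it lies, upright on its bottom edge and leaning back on the foot, so that the screen faces the hob on the left. Leave the jar, its lid and the phone where they are.

Things in the scene. Friction and masses are not known exactly. Their poses are not given: they have to be found in the camera images.
- tablet: tablet in a grey case, black rubber rim, 200 mm wide (its x), 160 mm bottom to top edge (its y), 12 mm thick (its z), about 0.55 kg. Starts flat on its screen; origin: centre of the screen face; y points to its top edge (at the start toward the hob, world +y, within 0.28 rad), z out of the back (up at the start). Properly stood up it leans back 12 to 20 degrees, z away from the hob and a little down.
- foot (a joint): foot's hinge, axis along tablet x. 0 = folded on the back, free end at the top edge; grows as it swings up and over toward the bottom edge; stop at 1.56 rad; starts at 0.25 to 0.5. Stiff by friction (1.5 N at the bar): stays at any angle and opens before the tablet tips. Pushed on against its stop in the same sense (2 to 4 N at the bar) it levers the tablet up about its bottom edge.
- foot_bar (a point): middle of the foot's free end: black round bar, 12 mm thick, 106 mm long, along the tablet's x, 140 mm from the hinge axis on two 8 mm arms 90 mm apart, which leave an open window 82 mm wide between bar and hinge. Folded, the bar is 16 mm beyond the top edge; at the start it is 50 to 90 mm above the worktop. With the tablet stood up it rests on the worktop behind it.
- foot_hinge (a point): middle of the foot's hinge axis, 36 mm from the tablet's bottom edge and 6 mm out from the back
- bottom_edge (a point): middle of the tablet's bottom edge, at the back face: the edge it tips about and stands on (12 mm above the worktop while it lies flat, on the worktop when it stands)
- top_edge (a point): middle of the tablet's top edge, at the back face
- hob_side (a point): fixed point at the worktop's left, toward the hob; its axes are the world's (x ahead, y left, z up)
- jar: open white porcelain jar with flowers, 151 mm across, 170 mm high, stands right of the tablet; origin at the centre of its underside; leave it alone
- jar_lid: round white porcelain lid with a knob, 156 mm across, 66 mm high, lies on the worktop at the right; origin under its centre; leave it alone
- phone: black folded flip phone, 46 x 95 x 19 mm, lies on the worktop at the right; origin under its centre; leave it alone

How it is judged (in metres and radians):
On the way:
1. the foot is swung out to its stop (value of joint foot above 1.42 rad), for 0.2 s.
At the end, for the whole second after the job is handed in: tablet at rest on its bottom edge and the foot's bar (each within 15 mm of the worktop), foot open past 1.3 rad, leaning back 4 to 27 degrees, under 0.1 rad sideways, screen toward the hob within 0.6 rad, bottom edge within 150 mm of where it was; jar, lid and phone within 30 mm (value of joint foot above 1.3 rad and angle between tablet's own z axis and vertical between 1.64 and 2.05 rad and angle between tablet's own x axis and vertical between 1.47 and 1.67 rad and height (world z) of each of bottom_edge, foot_bar below 0.015 m and height (world z) of top_edge above 0.13 m and angle between the x axis of tablet and the x axis of hob_side, either way round below 0.6 rad and y of foot_bar in the frame of tablet below 0.03 m and distance of bottom_edge from where it was at the start of the episode below 0.15 m and linear speed of tablet below 0.02 m/s and angular speed of tablet below 0.1 rad/s); the robot touches nothing.
It fails at once if the jar is shoved more than 30 mm (distance of jar from where it was at the start of the episode above 0.03 m).
It fails at once if the lid is shoved more than 30 mm (distance of jar_lid from where it was at the start of the episode above 0.03 m).
It fails at once if the phone is shoved more than 30 mm (distance of phone from where it was at the start of the episode above 0.03 m).
It also fails if it takes over 48 s, if anything falls off the work surface, if the arm or the gripper's body presses on something with over 40 N, if the wrist force passes 120 N, or if a joint passes its speed limit or range.

## Robot

A 6-joint arm with a two-finger parallel gripper is mounted at the origin on a cart in front of the work surface, level with it; the furniture and walls round the work are solid. World frame = base frame: x ahead of the robot, y to its left, z up, the work surface at z = 0. Lengths are in m, angles in degrees, forces in N, time in s.
With the tool pointing down it reaches from about 0.375 to 0.9 m from the base axis. Payload 3.1 kg.
Tool frame: the origin (TCP) lies at the very end of the fingers, on their centre line; the grasp point (between the pads) lies bot.hold_point_z behind it (bot.hold_point_z is the distance from the TCP to the grasp point, in m); z points along the fingers, y is the line along which they close (so a half turn about z gives the same grasp; the last joint's range is limited). The gripper opens to 87 mm and grips with 3 to 60 N. Pads are 19 mm wide; open, the fingers measure 117 mm over their backs; the gripper's body (75 mm by 190 mm) begins 51 mm behind the grasp point.
Start: joints at [-76.232, 30.224, 82.088, -0, 67.689, -10.227], TCP at [0.254, -0.571, 0.223] pointing down, gripper open.
Joint ranges: [-176.69, 176.69], [-43.24, 126.21], [12.49, 139.97], [-82, 262], [0, 151.66], [-163.58, 163.58]. Speed limits (degrees/s): [159.86, 159.86, 180, 180, 180, 180].

## Interface

Orientations are given as a 3x3 rotation matrix whose columns are the frame's x, y, z axes.
In Python, from rig import bot gives the robot as it stands.
- The arm moves only by the tool apply_moves, never from a script. Its argument "plan" is one flat list of numbers, 4 for each row, row after row: the shift along the world's x, y, z normalised to -1 to 1, where 1 is 0.05 m, then the turn about the world's z normalised to -1 to 1, where 1 is 10 degrees. A call has 1 to 12 rows; each row shifts and turns the commanded pose from where the row before left it; what a row does not reach is not made up. A row lasts 1/8 s, in which the tool goes at most 62.5 mm and 10.7 degrees, less where a joint would pass 70% of its speed; a pose out of reach is approached as far as the arm can. A call with a number of a shift or a turn outside -1 to 1 is refused whole. A call with a gripper value outside its range is refused whole. "grip" is the closure, from -1 (fully open) to 1 (shut), so that 0 is half open, set as the call begins (left out, the last holds). The fingers move at their own pace and stop on an object; the grip force is fixed at half the most. Time passes only in rows, so rows that do not move let the fingers close. It gives the time, the measured TCP pose, the force, the opening and the grip force at its end, in the units of the state.
- bot.read_state(): the state, without advancing time (a new reading comes with each control period).
- bot.capture(name): name is "scene" or "top" or "wrist"; returns (picture, depth): 420x560x3 uint8, red, green, blue; 420x560 float32, m along the optical axis (not along the pixel's ray), 0 where there is no reading.
- bot.camera_info(name): a dict with "vertical_fov" (degrees; the focal length in pixels is half the picture's height over the tangent of half this angle, whatever the lens; pixels are square), "cx", "cy" (the principal point, pixels), "rvec" (rotation vector, rad) and "tvec" (3), from world to camera coordinates, as OpenCV has them; the wrist camera has in their place "mount" (4x4, takes a point from camera to tool coordinates, whose origin is the TCP and whose axes are the flange's). Camera axes: x right, y down, z forward; pixel columns grow to the right and rows downward; lengths in m; the calibration is good to about 2 mm. A picture is of the moment at which its call begins: read the wrist's pose just before it. camera_info takes no time and is no camera call.
- bot.hand_in(): hands the job in; it is judged then, once.
Trained networks look in the newest picture that a camera, given by its name, has taken for a name from the list of things; names that differ only in an ending like _2 or _b are one class to them, and where a whole thing is asked for, a point or a joint stands for the part that bears it (a point fixed in the world has none). Each returns a list of dicts, best first, with "p" (0 to 1); they miss things now and then, are a little off and sometimes report something else, mostly with a low value. They report only what shows in the picture. A call takes as long as a camera call.
- bot.outline_of(camera, target): "mask" (420x560 bool, what is visible of it) and "xy" ([column, row] as shares, 0 to 1, of the picture: columns of its width, rows of its height, amid what is visible of it).
- bot.pinpoint(camera, target): "xy" ([column, row] as shares, 0 to 1, of the picture: columns of its width, rows of its height: a listed point, or the origin of a listed thing).
The state is a dict: "time_s": time; "joint_positions": joint angles; "qvel": joint speeds; "tau": joint torques, N m; "position": TCP position; "tcp_rot": TCP orientation; "force": force on the tool from outside, world axes, zero at the start; "moment": the same for the moment, N m; "opening": opening from 0.0 (shut) to 1.0 (fully open); "grasp_force": force on a finger pad.
Only numpy, scipy, OpenCV 4.12 (cv2) and the standard library are available. Lean on these libraries where they do the work, as an engineer would, in place of code of your own. Each camera call takes 0.05 s, during which the arm holds its last target. There are 200 camera calls.

## Working session

There is one attempt and no reset: what is moved stays moved. The work goes in short steps, Python scripts to look and compute and a tool call to move; the robot and the scene stay as the last step left them, time stands still between calls to the robot, and variables do not carry over. Pictures are saved under pics/ and viewed, at most 10 in all, crops included, and the job is handed in when it is done.

Besides the shell and the picture viewer there is one more tool, called after ">>>" as a command line: name --argument value ..., lists and objects as JSON in quotes. apply_moves: Moves the arm, as the interface text tells. Its arguments: {"type":"object","properties":{"plan":{"type":"array","items":{"type":"number"}},"grip":{"type":"number"}},"required":["plan"]}

```bash
mkdir -p pics; cat > h.py <<'E'
import numpy as np, cv2
from rig import bot
def cam(n):
    i=bot.camera_info(n); f=210/np.tan(np.radians(i["vertical_fov"]/2))
    if "mount" in i:
        s=bot.read_state(); T=np.eye(4); T[:3,:3]=s["tcp_rot"]; T[:3,3]=s["position"]
        M=T@np.array(i["mount"]); return f,i["cx"],i["cy"],M[:3,:3],M[:3,3]
    R=cv2.Rodrigues(np.array(i["rvec"],float))[0]; t=np.array(i["tvec"],float).ravel()
    return f,i["cx"],i["cy"],R.T,-R.T@t
def cloud(c,d):
    f,cx,cy,R,t=c; v,u=np.mgrid[:420,:560]
    return np.stack([(u-cx)/f*d,(v-cy)/f*d,d],-1)@R.T+t
def look(n,names,save=None):
    c=cam(n); p,d=bot.capture(n); P=cloud(c,d)
    if save: cv2.imwrite(f"pics/{save}.png",p[:,:,::-1])
    for k in names:
        for r in bot.pinpoint(n,k)[:1]:
            u,v=np.array(r["xy"])*[560,420]; w=P[min(int(v),419),min(int(u),559)]
            print(n,k,round(r["p"],2),(int(u),int(v)),w.round(3))
    return p,d,P
E
python3 - <<'E'
from h import *
for n in ["scene","top"]:
    look(n,["tablet","foot_bar","foot_hinge","bottom_edge","top_edge","jar","jar_lid","phone"],n+"0")
    print(cam(n)[4].round(3))
print(bot.read_state()["tcp_rot"],bot.hold_point_z)
a,b=[cv2.imread(f"pics/{n}0.png") for n in("scene","top")]
cv2.imwrite("pics/both.png",cv2.resize(np.vstack([a,b]),(400,600)))
E
```

```text
scene tablet 0.77 (265, 207) [ 0.416 -0.029  0.03 ]
scene foot_bar 0.66 (248, 184) [ 0.572  0.228 -0.007]
scene foot_hinge 0.52 (272, 206) [ 0.462 -0.025  0.015]
scene top_edge 0.85 (248, 198) [ 0.467  0.122 -0.001]
scene jar 0.92 (371, 239) [ 0.476 -0.496  0.047]
scene jar_lid 0.91 (335, 268) [ 0.283 -0.483  0.015]
[-0.917 -1.324  1.035]
top tablet 0.61 (261, 207) [0.201 0.01  0.449]
top foot_bar 0.43 (239, 202) [0.44  0.092 0.083]
top top_edge 0.59 (242, 207) [0.246 0.067 0.379]
top jar 0.73 (369, 182) [ 0.463 -0.411  0.116]
top jar_lid 0.56 (382, 227) [ 0.309 -0.447  0.03 ]
top phone 0.5 (409, 198) [ 0.441 -0.592  0.005]
[-0.414  0.013  1.521]
[[ 9.13596327e-01  4.06622367e-01  3.54578344e-05]
 [ 4.06622368e-01 -9.13596328e-01 -1.03993258e-05]
 [ 2.81655489e-05  2.39187344e-05 -9.99999999e-01]] 0.0187
```

View pics/scene0.png

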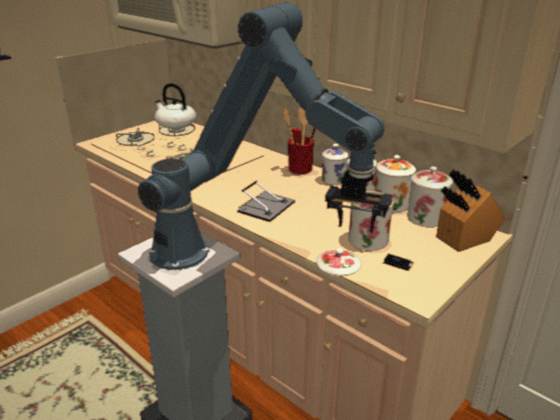

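View pics/top0.png

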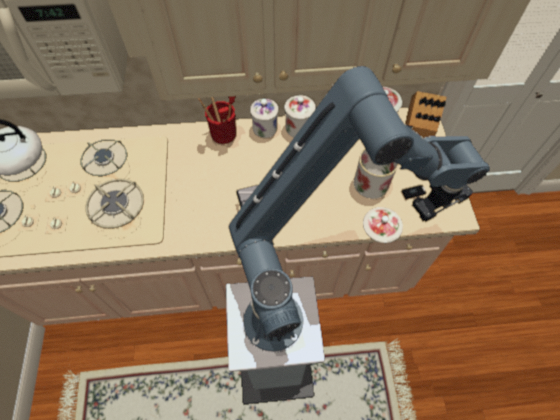

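The tablet is near (0.42, −0.03), at about pixel (266,206) in scene, with the foot ajar toward the hob. In the top view the arm hides it. I'll move above it to measure with the wrist camera.

>>> apply_moves --plan '[0,0,0.9,0,0,0,0.9,0,0.2,0.4,0.7,0,0.3,0.9,0,-0.3,0.3,0.9,0,-0.3,0.3,0.9,0,-0.3,0.3,0.9,0,-0.3,0.3,0.9,0,-0.3,0.3,0.9,0,-0.3,0.3,0.9,0,-0.3,0.3,0.9,0,-0.3]' --grip -0.4

```text
time_s: 2.28
position: [0.3845, -0.1895, 0.3478]
tcp_rot: [[1.0, -0.002, 0.001], [-0.002, -1.0, -0.0], [0.001, 0.0, -1.0]]
force: [0.5, -0.4, 0.2]
opening: 0.7
grasp_force: 0.0
```

>>> apply_moves --plan '[0.3,0.8,0,0,0.3,0.8,0,0,0.3,0.7,0,0,0,0.5,0,0,0,0,0,0,0,0,0,0]'

```text
time_s: 3.02
position: [0.4293, -0.0515, 0.3477]
tcp_rot: [[1.0, 0.0, 0.0], [0.0, -1.0, -0.001], [0.0, 0.001, -1.0]]
force: [-0.2, 0.1, -0.9]
opening: 0.699
grasp_force: 0.0
```

```bash
python3 - <<'E'
from h import *
L=["tablet","foot_bar","foot_hinge","bottom_edge","top_edge"]
look("scene",L,"scene1"); look("wrist",L,"wrist1"); look("top",L,"top1")
E
```

```text
scene tablet 0.77 (266, 206) [ 0.424 -0.027  0.031]
scene foot_bar 0.68 (250, 187) [0.442 0.081 0.074]
scene foot_hinge 0.67 (278, 206) [ 0.49  -0.032  0.006]
scene bottom_edge 0.86 (284, 207) [ 0.498 -0.059  0.008]
scene top_edge 0.62 (247, 198) [0.46  0.121 0.002]
wrist tablet 0.81 (243, 136) [0.466 0.009 0.011]
wrist foot_bar 0.64 (171, 157) [0.447 0.09  0.082]
wrist bottom_edge 0.79 (297, 131) [ 0.473 -0.068  0.011]
wrist top_edge 0.92 (188, 147) [ 0.449  0.092 -0.002]
top tablet 0.71 (264, 206) [ 0.453 -0.003  0.015]
top foot_bar 0.5 (239, 205) [0.475 0.097 0.001]
top foot_hinge 0.6 (273, 200) [ 0.478 -0.041  0.014]
top bottom_edge 0.75 (277, 196) [ 0.494 -0.058  0.016]
top top_edge 0.93 (242, 205) [0.432 0.081 0.073]
```

View pics/wrist1.png

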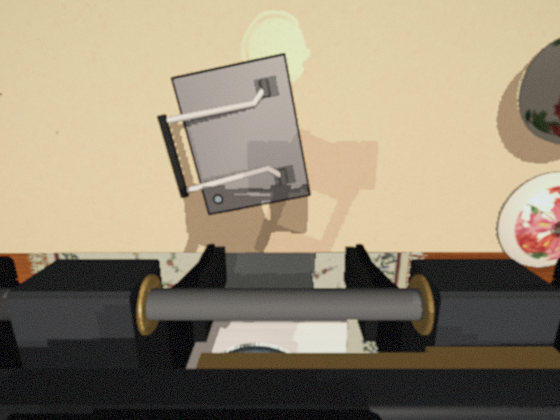

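Wrist view: tablet corners are at about (172,77), (285,55), (310,195) and (209,214). The bar runs from (162,117) to (185,194) and the bottom edge is at right. Next, fit both in 3D.

```bash
python3 - <<'E'
from h import *
c=cam("wrist"); p,d=bot.capture("wrist"); P=cloud(c,d)
m=bot.outline_of("wrist","tablet")[0]["mask"]
f,cx,cy,R,t=c
def onz(u,v,z):
    r=R@np.array([(u-cx)/f,(v-cy)/f,1]); return t+r*(z-t[2])/r[2]
for q in [(172,77),(285,55),(310,195),(209,214)]: print(q,onz(*q,0.012).round(3))
Q=P[m]; print("mask",m.sum(),np.percentile(Q[:,2],[5,50,95]).round(3))
T=Q[(abs(Q[:,2]-.012)<.006)]; r=cv2.minAreaRect((T[:,:2]*1000).astype(np.float32)); print("rect",r, cv2.boxPoints(r).round(0).tolist())
reg=np.zeros_like(m); reg[105:205,150:200]=1
dark=p.max(-1)<60
B=P[reg&dark&(P[:,:,2]>.045)&(P[:,:,2]<.12)]; print("bar",len(B),B.mean(0).round(4))
k=B[:,:2]-B[:,:2].mean(0); w=np.linalg.svd(k,full_matrices=0)[2][0]; s=k@w
print("dir",w,"len",np.ptp(s), "mid",(B[:,:2].mean(0)+w*(s.max()+s.min())/2).round(4),"ztop",np.percentile(B[:,2],[10,50,90,97]).round(4))
E
```

```text
Traceback (most recent call last):
IndexError: list index out of range
```

```bash
cat > fit.py <<'E'
from h import *
c=cam("wrist"); p,d=bot.capture("wrist"); P=cloud(c,d)
f,cx,cy,R,t=c
def onz(u,v,z):
    r=R@np.array([(u-cx)/f,(v-cy)/f,1]); return t+r*(z-t[2])/r[2]
for q in [(172,77),(285,55),(310,195),(209,214)]: print(q,onz(*q,0.012).round(3))
reg=np.zeros((420,560),bool); reg[105:205,150:200]=1
dark=p.max(-1)<60
B=P[reg&dark&(P[:,:,2]>.045)&(P[:,:,2]<.12)]; print("bar",len(B),B.mean(0).round(4))
k=B[:,:2]-B[:,:2].mean(0); w=np.linalg.svd(k,full_matrices=0)[2][0]; s=k@w
print("dir",w,"len",np.ptp(s), "mid",(B[:,:2].mean(0)+w*(s.max()+s.min())/2).round(4),"ztop",np.percentile(B[:,2],[10,50,90,97]).round(4))
E
python3 fit.py
```

```text
(172, 77) [0.545 0.103 0.012]
(285, 55) [ 0.572 -0.05   0.012]
(310, 195) [ 0.38  -0.088  0.012]
(209, 214) [0.35  0.065 0.012]
bar 518 [0.4478 0.0883 0.0803]
dir [-0.98108462 -0.19357935] len 0.10105373503350219 mid [0.4466 0.0881] ztop [0.0785 0.0804 0.0818 0.0823]
```

>>> apply_moves --plan '[0.1,0.9,-0.5,0.4,0.1,0.9,-0.6,0.4,0.14,0.9,-0.8,0.3,0,0.12,-0.8,0,0,0,-0.8,0,0,0,-0.8,0,0,0,-0.6,0,0,0,-0.4,0,0,0,-0.4,0,0,0,0,0,0,0,0,0]'

```text
time_s: 5.45
position: [0.4467, 0.0901, 0.063]
tcp_rot: [[0.982, 0.191, 0.001], [0.191, -0.982, -0.0], [0.001, 0.0, -1.0]]
force: [-0.3, -0.9, 0.7]
opening: 0.701
grasp_force: 0.0
```

```bash
python3 - <<'E'
from h import *
s=bot.read_state(); print(s["position"],s["force"])
p,d,P=look("scene",[],"s2"); w,_,_=look("wrist",[],"w2")
cv2.imwrite("pics/m2.png",np.hstack([cv2.resize(p[130:240,190:330],(400,314)),cv2.resize(w,(400,314))])[:,:,::-1])
E
```

```text
[0.4467272  0.09005329 0.06297724] [-0.29087464 -0.92488824  0.65835367]
```

View pics/m2.png

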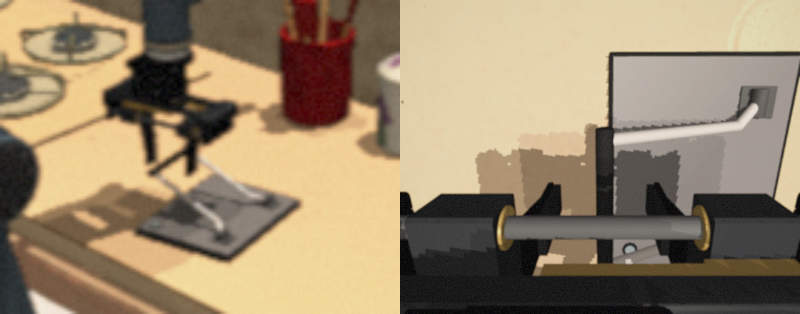

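The fingers straddle the bar, with the bar centred between them at wrist view (605,190) of the mosaic. I'll close with a target just below 12 mm.

>>> apply_moves --plan '[0,0,0,0,0,0,0,0,0,0,0,0,0,0,0,0,0,0,0,0]' --grip 0.74

```text
time_s: 6.18
position: [0.4461, 0.09, 0.0625]
tcp_rot: [[0.982, 0.191, -0.0], [0.191, -0.982, 0.0], [-0.0, -0.0, -1.0]]
force: [-0.2, 0.0, 0.5]
opening: 0.214
grasp_force: 0.0
```

>>> apply_moves --plan '[0,0,0,0,0,0,0,0,0,0,0,0]'

```text
time_s: 6.55
position: [0.4464, 0.0897, 0.0625]
tcp_rot: [[0.982, 0.191, 0.0], [0.191, -0.982, -0.0], [0.0, 0.0, -1.0]]
force: [0.2, -2.9, -0.2]
opening: 0.135
grasp_force: 7.5
```

```bash
python3 - <<'E'
import numpy as np
e=np.array([-.19,.982]); r=lambda a,s,z:np.c_[a*0+s]
th=np.linspace(.425,1.57,13); s=.036+.139*np.cos(th); z=.018+.139*np.sin(th)
for i in range(12):
    ds=s[i+1]-s[i]; print(i,th[i+1].round(2),(e*ds/.05).round(2),((z[i+1]-z[i])/.05).round(2))
ph=np.radians(np.arange(0,106,7.5)); L=np.hypot(.036,.145); a=np.arctan2(.145,.036)
s=L*np.cos(a+ph); z=.012*np.cos(ph/1.15)**1+L*np.sin(a+ph)
for i in range(len(ph)-1): print(np.degrees(ph[i+1]).round(1),(e*(s[i+1]-s[i])/.05).round(2),((z[i+1]-z[i])/.05).round(2),"z",z[i+1].round(3),"s",s[i+1].round(3))
E
```

```text
0 0.52 [ 0.02 -0.12] 0.24
1 0.62 [ 0.03 -0.14] 0.22
2 0.71 [ 0.03 -0.16] 0.21
3 0.81 [ 0.03 -0.18] 0.19
4 0.9 [ 0.04 -0.2 ] 0.17
5 1.0 [ 0.04 -0.21] 0.15
6 1.09 [ 0.04 -0.23] 0.13
7 1.19 [ 0.05 -0.24] 0.11
8 1.28 [ 0.05 -0.25] 0.09
9 1.38 [ 0.05 -0.25] 0.06
10 1.47 [ 0.05 -0.26] 0.04
11 1.57 [ 0.05 -0.26] 0.01
7.5 [ 0.07 -0.38] 0.07 z 0.16 s 0.017
15.0 [ 0.07 -0.38] 0.01 z 0.161 s -0.003
22.5 [ 0.07 -0.38] -0.04 z 0.159 s -0.022
30.0 [ 0.07 -0.37] -0.09 z 0.154 s -0.041
37.5 [ 0.07 -0.36] -0.15 z 0.147 s -0.06
45.0 [ 0.07 -0.34] -0.2 z 0.137 s -0.077
52.5 [ 0.06 -0.32] -0.24 z 0.125 s -0.093
60.0 [ 0.05 -0.28] -0.28 z 0.111 s -0.108
67.5 [ 0.05 -0.25] -0.32 z 0.095 s -0.12
75.0 [ 0.04 -0.21] -0.35 z 0.077 s -0.131
82.5 [ 0.03 -0.16] -0.38 z 0.058 s -0.139
90.0 [ 0.02 -0.12] -0.4 z 0.038 s -0.145
97.5 [ 0.01 -0.07] -0.41 z 0.018 s -0.148
105.0 [ 0.   -0.02] -0.42 z -0.003 s -0.149
```

>>> apply_moves --plan '[0.02,-0.12,0.24,0,0.03,-0.14,0.22,0,0.03,-0.16,0.21,0,0.03,-0.18,0.19,0,0.04,-0.2,0.17,0,0.04,-0.21,0.15,0,0,0,0,0]'

```text
time_s: 7.42
position: [0.456, 0.0389, 0.1231]
tcp_rot: [[0.982, 0.189, 0.001], [0.189, -0.982, 0.0], [0.001, -0.0, -1.0]]
force: [-1.9, 4.0, 8.4]
opening: 0.133
grasp_force: 9.5
```

```bash
python3 - <<'E'
from h import *
s=bot.read_state(); print(s["force"],s["grasp_force"])
p,d,P=look("scene",["bottom_edge"],"s3"); w,_,_=look("wrist",["bottom_edge"],"w3")
cv2.imwrite("pics/m3.png",np.hstack([cv2.resize(p[130:240,190:330],(400,314)),cv2.resize(w,(400,314))])[:,:,::-1])
E
```

```text
[-1.94988684  4.0328706   8.40609531] 9.479297026991844
scene bottom_edge 0.73 (282, 208) [ 0.485 -0.059  0.009]
wrist bottom_edge 0.83 (423, 204) [ 0.479 -0.072  0.011]
```

View pics/m3.png

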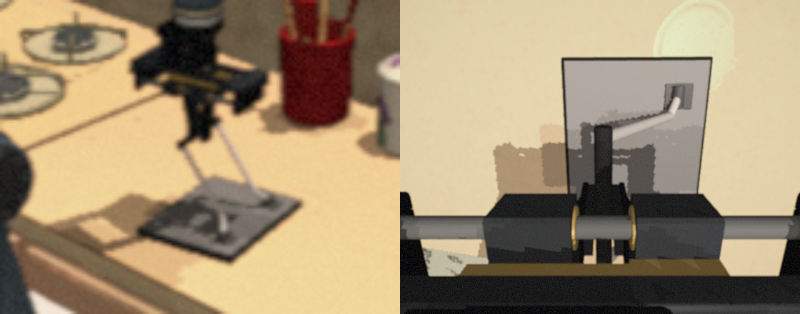

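>>> apply_moves --plan '[0,0,0,0,0,0,0,0,0.04,-0.23,0.13,0,0.05,-0.24,0.11,0,0.05,-0.25,0.09,0,0.05,-0.25,0.06,0,0.05,-0.26,0.04,0,0,0,0,0]' --grip 0.65

```text
time_s: 8.62
position: [0.4685, -0.0236, 0.1431]
tcp_rot: [[0.982, 0.189, 0.001], [0.189, -0.982, -0.001], [0.001, 0.001, -1.0]]
force: [0.1, 0.2, -0.4]
opening: 0.177
grasp_force: 0.0
```

```bash
python3 - <<'E'
from h import *
L=["bottom_edge","foot_bar","top_edge"]
p,d,P=look("scene",L,"s4"); w,_,_=look("wrist",L,"w4")
e=np.array([-.19,.982])
# stage 2: bar about the screen-side bottom edge to 90deg, then about the back-face edge
ph=np.radians(np.arange(0,106,7.5)); B=[]
for a in ph:
    b=min(a,np.pi/2); q=np.array([.036,.157]); c,s=np.cos(b),np.sin(b); q=np.array([[c,-s],[s,c]])@q
    a-=b; c,s=np.cos(a),np.sin(a); B.append(np.array([[c,-s],[s,c]])@(q+[.012,0])-[.012,0])
B=np.array(B)
for i in range(len(ph)-1): print(np.degrees(ph[i+1]).round(1),(e*(B[i+1]-B[i])[0]/.05).round(2),((B[i+1]-B[i])[1]/.05).round(2),"s,z",B[i+1].round(3),"xy",(np.array([.476,-.069])+e*B[i+1][0]).round(3))
E
```

```text
scene bottom_edge 0.85 (284, 207) [ 0.49  -0.066  0.014]
scene foot_bar 0.5 (271, 173) [ 0.466 -0.017  0.16 ]
scene top_edge 0.93 (248, 201) [0.445 0.099 0.001]
wrist bottom_edge 0.67 (344, 198) [ 0.478 -0.072  0.011]
wrist foot_bar 0.57 (286, 278) [ 0.471 -0.021  0.162]
wrist top_edge 0.72 (164, 197) [0.448 0.084 0.011]
7.5 [ 0.08 -0.41] 0.07 s,z [0.015 0.16 ] xy [ 0.473 -0.054]
15.0 [ 0.08 -0.41] 0.01 s,z [-0.006  0.161] xy [ 0.477 -0.075]
22.5 [ 0.08 -0.41] -0.04 s,z [-0.027  0.159] xy [ 0.481 -0.095]
30.0 [ 0.08 -0.4 ] -0.1 s,z [-0.047  0.154] xy [ 0.485 -0.115]
37.5 [ 0.07 -0.39] -0.15 s,z [-0.067  0.146] xy [ 0.489 -0.135]
45.0 [ 0.07 -0.36] -0.2 s,z [-0.086  0.136] xy [ 0.492 -0.153]
52.5 [ 0.06 -0.34] -0.25 s,z [-0.103  0.124] xy [ 0.496 -0.17 ]
60.0 [ 0.06 -0.3 ] -0.29 s,z [-0.118  0.11 ] xy [ 0.498 -0.185]
67.5 [ 0.05 -0.26] -0.33 s,z [-0.131  0.093] xy [ 0.501 -0.198]
75.0 [ 0.04 -0.22] -0.36 s,z [-0.142  0.075] xy [ 0.503 -0.209]
82.5 [ 0.03 -0.17] -0.38 s,z [-0.151  0.056] xy [ 0.505 -0.217]
90.0 [ 0.02 -0.12] -0.4 s,z [-0.157  0.036] xy [ 0.506 -0.223]
97.5 [ 0.01 -0.07] -0.38 s,z [-0.16   0.017] xy [ 0.506 -0.227]
105.0 [ 0.   -0.02] -0.39 s,z [-0.161 -0.003] xy [ 0.507 -0.227]
```

>>> apply_moves --plan '[0.05,-0.25,0.02,0,0.04,-0.2,0.03,0,0.04,-0.2,0.03,0,0.04,-0.2,0.01,0,0.04,-0.2,0.01,0,0.04,-0.2,-0.02,0,0.04,-0.2,-0.02,0,0,0,0,0]'

```text
time_s: 10.02
position: [0.4825, -0.0953, 0.1458]
tcp_rot: [[0.982, 0.19, 0.0], [0.19, -0.982, -0.0], [0.0, 0.0, -1.0]]
force: [1.0, 2.7, 1.7]
opening: 0.174
grasp_force: 1.1
```

```bash
python3 - <<'E'
from h import *
L=["bottom_edge","foot_bar","top_edge"]
p,d,P=look("scene",L,"s5"); w,_,_=look("wrist",L,"w5")
cv2.imwrite("pics/m5.png",np.hstack([cv2.resize(p[130:240,190:330],(400,314)),cv2.resize(w,(400,314))])[:,:,::-1])
E
```

```text
scene bottom_edge 0.68 (283, 210) [ 0.476 -0.073  0.008]
scene foot_bar 0.44 (288, 179) [ 0.47  -0.104  0.16 ]
scene top_edge 0.75 (252, 190) [ 0.534  0.165 -0.002]
wrist bottom_edge 0.73 (263, 199) [ 0.56  -0.078  0.308]
wrist foot_bar 0.8 (281, 280) [ 0.484 -0.091  0.166]
wrist top_edge 0.67 (61, 219) [0.448 0.07  0.065]
```

View pics/m5.png

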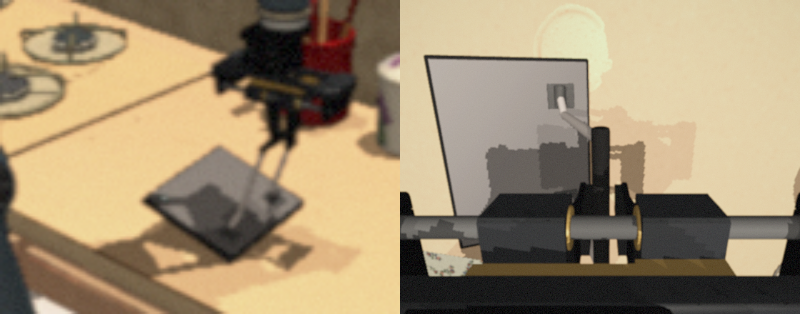

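The tablet is tipping (about 20°) with its bottom edge staying put. I'll push on to about 45°, then grip.

>>> apply_moves --plan '[0.04,-0.2,-0.04,0,0.04,-0.2,-0.05,0,0.04,-0.2,-0.07,0,0.04,-0.2,-0.08,0,0.04,-0.2,-0.09,0,0.02,-0.12,-0.08,0,0,0,0,0]'

```text
time_s: 11.3
position: [0.4932, -0.1509, 0.1251]
tcp_rot: [[0.982, 0.19, -0.0], [0.19, -0.982, 0.0], [-0.0, -0.0, -1.0]]
force: [-0.3, 1.4, -0.2]
opening: 0.179
grasp_force: 0.7
```

>>> apply_moves --plan '[0,0,0,0,0,0,0,0,0,0,0,0]' --grip 0.76

```text
time_s: 11.68
position: [0.4927, -0.1498, 0.1254]
tcp_rot: [[0.982, 0.191, -0.001], [0.191, -0.982, 0.001], [-0.001, -0.001, -1.0]]
force: [-0.6, 2.7, -1.5]
opening: 0.125
grasp_force: 25.8
```

```bash
python3 - <<'E'
from h import *
L=["bottom_edge","foot_bar","top_edge"]
p,d,P=look("scene",L,"s6"); w,_,_=look("wrist",L,"w6")
cv2.imwrite("pics/m6.png",np.hstack([cv2.resize(p[130:240,190:330],(400,314)),cv2.resize(w,(400,314))])[:,:,::-1])
E
```

```text
scene bottom_edge 0.9 (282, 210) [ 0.465 -0.077  0.015]
scene foot_bar 0.64 (298, 185) [ 0.475 -0.151  0.148]
scene top_edge 0.56 (257, 180) [ 0.626  0.224 -0.005]
wrist bottom_edge 0.86 (204, 204) [ 0.476 -0.081 -0.001]
wrist foot_bar 0.85 (285, 279) [ 0.497 -0.149  0.148]
```

View pics/m6.png

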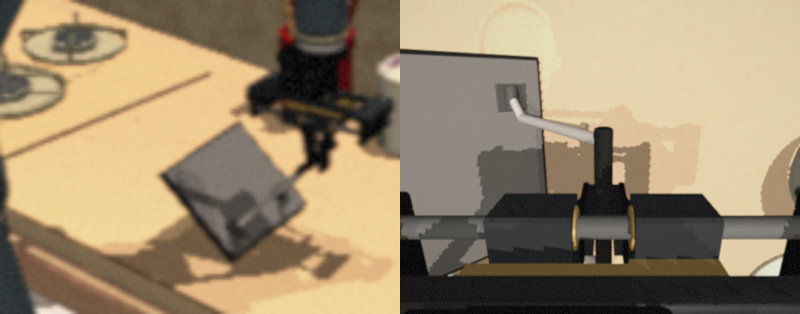

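```bash
python3 - <<'E'
from h import *
for n in ["scene","top"]:
    _,_,P=look(n,[]) 
    for r in bot.outline_of(n,"jar")[:1]:
        Q=P[r["mask"]]; Q=Q[(Q[:,2]>.03)&(Q[:,2]<.2)]; print(n,r["p"],np.percentile(Q,[3,50,97],axis=0).round(3).tolist())
E
```

```text
scene 0.67 [[0.453, -0.527, 0.036], [0.486, -0.469, 0.119], [0.601, -0.384, 0.168]]
top 0.97 [[0.453, -0.522, 0.035], [0.527, -0.452, 0.111], [0.6, -0.378, 0.171]]
```

>>> apply_moves --plan '[0.03,-0.17,-0.12,0,0.03,-0.17,-0.13,0,0.03,-0.15,-0.14,0,0.03,-0.15,-0.15,0,0.03,-0.13,-0.16,0,0.02,-0.13,-0.17,0,0,0,0,0]'

```text
time_s: 13.15
position: [0.5034, -0.1993, 0.082]
tcp_rot: [[0.982, 0.19, 0.003], [0.19, -0.982, -0.005], [0.003, 0.005, -1.0]]
force: [-1.0, -5.6, 5.5]
opening: 0.125
grasp_force: 25.7
```

>>> apply_moves --plan '[0.02,-0.11,-0.18,0,0.02,-0.1,-0.18,0,0.01,-0.09,-0.19,0,0.01,-0.08,-0.19,0,0.01,-0.06,-0.2,0,0.01,-0.05,-0.2,0,0,0,0,0]'

```text
time_s: 14.02
position: [0.508, -0.223, 0.0247]
tcp_rot: [[0.982, 0.19, 0.005], [0.19, -0.982, -0.004], [0.004, 0.005, -1.0]]
force: [2.1, -4.2, 1.1]
opening: 0.129
grasp_force: 21.6
```

```bash
python3 - <<'E'
from h import *
L=["bottom_edge","foot_bar","top_edge"]
p,d,P=look("scene",L,"s7"); w,_,_=look("wrist",L,"w7")
cv2.imwrite("pics/m7.png",np.hstack([cv2.resize(p[130:240,190:330],(400,314)),cv2.resize(w,(400,314))])[:,:,::-1])
E
```

```text
scene bottom_edge 0.83 (285, 210) [ 0.443 -0.113  0.036]
scene foot_bar 0.52 (316, 210) [ 0.506 -0.219  0.051]
scene top_edge 0.78 (281, 173) [ 0.762  0.198 -0.007]
wrist bottom_edge 0.64 (40, 248) [ 0.479 -0.08  -0.   ]
wrist foot_bar 0.69 (283, 289) [ 0.539 -0.213  0.107]
```

View pics/m7.png

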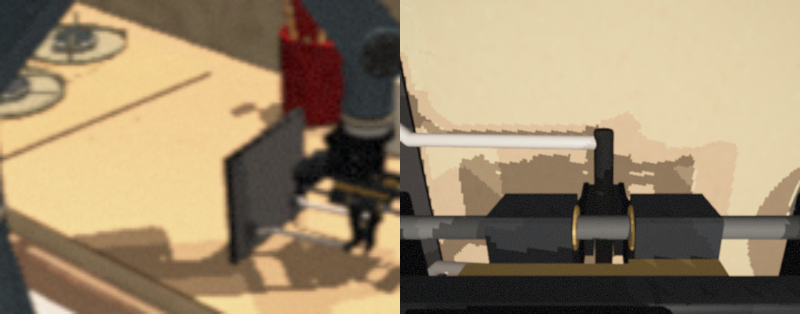

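The tablet is near vertical, on its bottom edge. I'll lower the bar further, then let go.

>>> apply_moves --plan '[0,-0.03,-0.15,0,0,-0.02,-0.15,0,0,-0.01,-0.11,0,0,0,0,0]'

```text
time_s: 14.92
position: [0.505, -0.2224, 0.0036]
tcp_rot: [[0.982, 0.191, -0.002], [0.191, -0.982, 0.001], [-0.001, -0.002, -1.0]]
force: [1.6, -3.7, 0.4]
opening: 0.122
grasp_force: 19.2
```

>>> apply_moves --plan '[0,0,0,0,0,0,0,0,0,0,0,0,0,0,0,0]' --grip 0.6

```text
time_s: 15.42
position: [0.5053, -0.2224, 0.0045]
tcp_rot: [[0.982, 0.191, -0.001], [0.191, -0.982, 0.001], [-0.001, -0.001, -1.0]]
force: [0.8, -0.2, 1.1]
opening: 0.202
grasp_force: 0.0
```

```bash
python3 - <<'E'
from h import *
L=["bottom_edge","foot_bar","top_edge"]
p,d,P=look("scene",L,"s8"); w,_,_=look("wrist",L,"w8")
cv2.imwrite("pics/m8.png",np.hstack([cv2.resize(p[130:240,190:330],(400,314)),cv2.resize(w,(400,314))])[:,:,::-1])
E
```

```text
scene bottom_edge 0.62 (282, 212) [ 0.428 -0.11   0.032]
scene foot_bar 0.54 (315, 220) [ 0.511 -0.213  0.001]
scene top_edge 0.95 (288, 177) [ 0.744  0.138 -0.003]
wrist foot_bar 0.59 (289, 265) [ 0.509 -0.223  0.011]
```

View pics/m8.png

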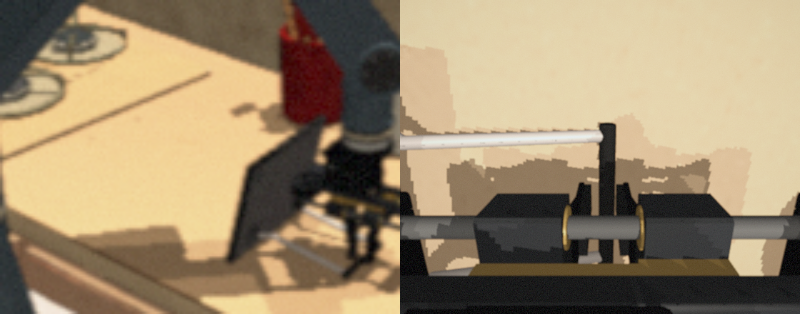

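The bar is down on the worktop and the tablet leans back on it. I'll open a little more, shift slightly away from the tablet and withdraw upward.

>>> apply_moves --plan '[0,0,0,0,0,0,0,0,0,0,0,0,0.02,-0.1,0.02,0]' --grip 0.1

```text
time_s: 16.32
position: [0.5064, -0.2277, 0.0055]
tcp_rot: [[0.982, 0.191, -0.001], [0.191, -0.982, 0.0], [-0.001, -0.001, -1.0]]
force: [0.6, 0.2, -0.5]
opening: 0.437
grasp_force: 0.0
```

>>> apply_moves --plan '[0,0,0.3,0,0,0,0.5,0,0,0,0.8,0,0,0,0.9,0,0,0,0.9,0,0,0,0.9,0,0,0,0.9,0,0,0,0.9,0,0,0,0,0,0,0,0,0]'

```text
time_s: 17.58
position: [0.506, -0.2275, 0.3108]
tcp_rot: [[0.982, 0.191, -0.0], [0.191, -0.982, 0.0], [-0.0, -0.0, -1.0]]
force: [-1.3, -0.2, -0.3]
opening: 0.448
grasp_force: 0.0
```

```bash
python3 - <<'E'
from h import *
L=["bottom_edge","foot_bar","top_edge","jar","jar_lid","phone"]
p,d,P=look("scene",L,"s9"); w,_,_=look("wrist",L,"w9")
cv2.imwrite("pics/m9.png",np.hstack([cv2.resize(p[130:240,190:330],(400,314)),cv2.resize(w,(400,314))])[:,:,::-1])
E
```

```text
scene bottom_edge 0.59 (285, 211) [ 0.483 -0.077  0.002]
scene foot_bar 0.46 (315, 221) [ 0.49  -0.229  0.011]
scene top_edge 0.89 (290, 174) [ 0.777  0.154 -0.004]
scene jar 0.87 (368, 237) [ 0.471 -0.486  0.054]
scene jar_lid 0.87 (336, 265) [ 0.295 -0.478  0.019]
scene phone 0.83 (397, 264) [ 0.448 -0.624  0.014]
wrist bottom_edge 0.8 (178, 165) [ 0.478 -0.082 -0.   ]
wrist foot_bar 0.77 (282, 168) [ 0.503 -0.223  0.013]
wrist top_edge 0.73 (157, 191) [ 0.484 -0.108  0.155]
wrist jar 0.72 (444, 181) [ 0.544 -0.377  0.142]
wrist jar_lid 0.56 (447, 181) [ 0.545 -0.378  0.147]
```

View pics/m9.png

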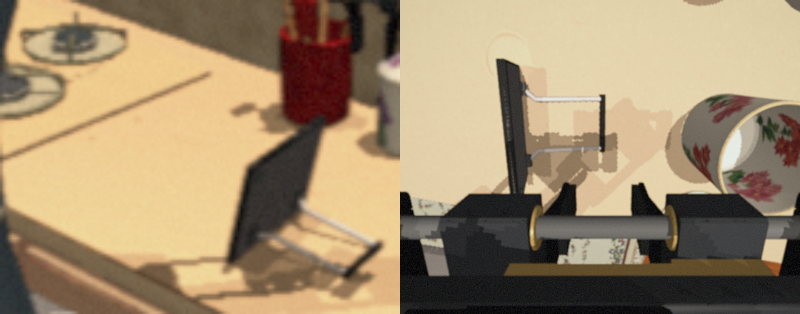

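The tablet stands on its bottom edge and the bar, leaning back about 10°, with the foot open. The jar, lid and phone are unmoved.

```bash
python3 -c "
from rig import bot
print(bot.hand_in())"
```

```text
the job is handed in; nothing more can be done
None
```

The tablet is standing on its bottom edge and opened foot, leaning back about 10° (inside the judged 4–27° range, just under the nominal 12–20°) with the screen toward the hob. The jar, lid and phone are where they were, and the job was handed in at about 18 s with no verdict returned.

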